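Lids back on the storage canisters

TASK

The four white canisters are washed and dry: put the wooden lids back on, each on the canister it fits by size, the plug inside the mouth and the disc lying flat on the rim. Set the lids down rather than dropping them, leave the canisters standing where they are, and leave the glass and the steel pan lid alone.

Things in the scene. Friction and masses are not known exactly. Their poses are not given: they have to be found in the camera images.
- can_small: The smallest of four plain white ceramic storage canisters, open at the top, round, standing loose: 60 mm outer diameter, 60 mm high, wall 5 mm (mouth 50 mm), about 0.25 kg. Origin: centre of its underside; z up along its axis.
- can_medium: The second smallest of four plain white ceramic storage canisters, open at the top, round, standing loose: 74 mm outer diameter, 70 mm high, wall 5 mm (mouth 64 mm), about 0.35 kg. Origin: centre of its underside; z up along its axis.
- can_large: The second largest of four plain white ceramic storage canisters, open at the top, round, standing loose: 88 mm outer diameter, 80 mm high, wall 5 mm (mouth 78 mm), about 0.5 kg. Origin: centre of its underside; z up along its axis.
- can_biggest: The largest of four plain white ceramic storage canisters, open at the top, round, standing loose: 102 mm outer diameter, 90 mm high, wall 5 mm (mouth 92 mm), about 0.65 kg. Origin: centre of its underside; z up along its axis.
- lid_small: The smallest of four round pale wooden lids, right way up: disc 64 mm in diameter, 8 mm thick; under it a cork plug 8 mm deep, 40 mm wide (foot 34 mm), 5 mm play all round in the 60 mm canister; on top a round knob 22 mm wide, 30 mm high. Origin: centre of the plug's underside (disc top 16, knob top 46 mm above it); z up. Seated, it is 52 mm above the canister's origin. Under 0.15 kg.
- lid_medium: The second smallest of four round pale wooden lids, right way up: disc 78 mm in diameter, 8 mm thick; under it a cork plug 8 mm deep, 54 mm wide (foot 48 mm), 5 mm play all round in the 74 mm canister; on top a round knob 22 mm wide, 30 mm high. Origin: centre of the plug's underside (disc top 16, knob top 46 mm above it); z up. Seated, it is 62 mm above the canister's origin. Under 0.15 kg.
- lid_large: The second largest of four round pale wooden lids, right way up: disc 92 mm in diameter, 8 mm thick; under it a cork plug 8 mm deep, 68 mm wide (foot 62 mm), 5 mm play all round in the 88 mm canister; on top a round knob 22 mm wide, 30 mm high. Origin: centre of the plug's underside (disc top 16, knob top 46 mm above it); z up. Seated, it is 72 mm above the canister's origin. Under 0.15 kg.
- lid_biggest: The largest of four round pale wooden lids, right way up: disc 106 mm in diameter, 8 mm thick; under it a cork plug 8 mm deep, 82 mm wide (foot 76 mm), 5 mm play all round in the 102 mm canister; on top a round knob 22 mm wide, 30 mm high. Origin: centre of the plug's underside (disc top 16, knob top 46 mm above it); z up. Seated, it is 82 mm above the canister's origin. Under 0.15 kg.
- tumbler: Bystander: greenish drinking glass, 68 mm in diameter, 95 mm high, loose, upright, to be left alone. Origin: centre of its underside.
- pan_lid: Bystander: steel lid of a milk pan, 104 mm in diameter, with a black plastic knob (30 mm in diameter, top 39 mm up), loose, to be left alone. Origin: centre of its underside.
Not all that is in view belongs to the job. Leave any blue look-alike of the lid_medium alone.

How it is judged:
At the end, for the whole second after the job is handed in: Every wooden lid is seated on the canister of its own size: centred within 9 mm, at its seated height within 4 mm, level within 4.5 degrees; each canister is upright (within 4.5 degrees) within 30 mm of where it began; everything is released and at rest (horizontal distance between lid_small and can_small below 0.009 m and z of lid_small in the frame of can_small between 0.048 and 0.056 m and angle between each of lid_small, can_small, lid_medium, can_medium, lid_large, can_large, lid_biggest, can_biggest's own z axis and vertical below 0.08 rad and distance of each of can_small, can_medium, can_large, can_biggest from where it was at the start of the episode below 0.03 m and linear speed of each of lid_small, can_small, lid_medium, can_medium, lid_large, can_large, lid_biggest, can_biggest below 0.02 m/s and horizontal distance between lid_medium and can_medium below 0.009 m and z of lid_medium in the frame of can_medium between 0.058 and 0.066 m and horizontal distance between lid_large and can_large below 0.009 m and z of lid_large in the frame of can_large between 0.068 and 0.076 m and horizontal distance between lid_biggest and can_biggest below 0.009 m and z of lid_biggest in the frame of can_biggest between 0.078 and 0.086 m); the robot touches nothing.
It fails at once if a canister is tipped by more than 25 degrees (angle between any of can_small, can_medium, can_large, can_biggest's own z axis and vertical above 0.44 rad).
It fails at once if a lid is dropped onto its canister (let go and falling 25 mm or more above its seat) ((horizontal distance between lid_small and can_small below 0.05 m and z of lid_small in the frame of can_small above 0.077 m and contact force between the fingers and lid_small below 0.05 N and linear speed of lid_small above 0.3 m/s) or (horizontal distance between lid_medium and can_medium below 0.05 m and z of lid_medium in the frame of can_medium above 0.087 m and contact force between the fingers and lid_medium below 0.05 N and linear speed of lid_medium above 0.3 m/s) or (horizontal distance between lid_large and can_large below 0.05 m and z of lid_large in the frame of can_large above 0.097 m and contact force between the fingers and lid_large below 0.05 N and linear speed of lid_large above 0.3 m/s) or (horizontal distance between lid_biggest and can_biggest below 0.05 m and z of lid_biggest in the frame of can_biggest above 0.107 m and contact force between the fingers and lid_biggest below 0.05 N and linear speed of lid_biggest above 0.3 m/s)).
It fails at once if the drinking glass is moved by more than 30 mm (distance of tumbler from where it was at the start of the episode above 0.03 m).
It fails at once if the steel pan lid is moved by more than 30 mm (distance of pan_lid from where it was at the start of the episode above 0.03 m).
It also fails if it takes over 99 s, if anything falls off the work surface, if the arm or the gripper's body presses on something with over 40 N, if the wrist force passes 120 N, or if a joint passes its speed limit or range.

ROBOT

A 6-joint arm with a two-finger parallel gripper is mounted at the origin on the work surface. World frame = base frame: x ahead of the robot, y to its left, z up, the work surface at z = 0. Lengths are in m, angles in rad, forces in N, time in s.
With the tool pointing down it reaches from about 0.35 to 0.775 m from the base axis. Payload 5.5 kg.
Tool frame: the origin (TCP) lies midway between the tips of the shut fingers; the grasp point (between the pads) lies 19 mm behind it; z points along the fingers, y is the line along which they close (so a half turn about z gives the same grasp; the last joint's range is limited). The gripper opens to 85 mm and grips with 20 to 120 N. Pads are 22 mm wide; open, the fingers measure 114 mm over their backs; the gripper's body (76 mm by 85 mm) begins 54 mm behind the grasp point. The pads swing forward as they close: fully open they stand 13 mm farther back than shut.
Start: joints at [1.195, 0.313, 0.046, 1.304, 0, 1.431], TCP at [0.134, 0.559, 0.231] pointing down, gripper open.
Joint ranges: [-2.76, 2.76], [-0.86, 1.69], [-1.03, 1.26], [-2.2, 2.34], [-1.47, 1.5], [-3.14, 3.14]. Speed limits (rad/s): [2.57, 2.57, 3.14, 3.14, 3.14, 3.14].

INTERFACE

Orientations are given as a unit quaternion [w, x, y, z].
In Python, from workcell import telemetry, imaging, env gives the robot as it stands. The module is installed in compiled form; this text tells all that it offers.
- The arm moves only by the tool step_arm, never from a script. Its argument "moves" is a list of rows, each a list of 3 entries, a list of its own where there are three numbers: the shift along the tool's x, y, z in mm, then the turn, a rotation vector about the tool's x, y, z in rad, then the finger opening in mm, from 0 to 85.4. A call has 1 to 8 rows; each row is the pose to reach, as a shift and turn from the pose commanded when the call began, along the tool's axes at that moment; what a row does not reach only later rows make up. A row lasts 1/12 s, in which the tool goes at most 41.7 mm and 7.16 degrees, less where a joint would pass 70% of its speed; a pose out of reach is approached as far as the arm can. A call with a gripper value outside its range is refused whole. The fingers move at their own pace and stop on an object; "grip_force" is the grip in N (left out, the last holds). Time passes only in rows, so rows that repeat a pose let the fingers close. It gives the time, the measured TCP pose, the force, the opening and the grip force at its end, in the units of the state.
- telemetry.get_state(): the state, without advancing time (a new reading comes with each control period).
- imaging.read_camera(name): name is "scene" or "top"; returns the picture (384x512x3 uint8, red, green, blue); there is no depth.
- imaging.camera_params(name): a dict with "camera_matrix" (3x3 intrinsics, pixels), "D" ([k1, k2, p1, p2, k3] as OpenCV has them; the pictures are not rectified), "pose" (4x4, takes a point from camera to world coordinates). Camera axes: x right, y up, looking along -z (the intrinsics and any distortion apply to the point x, -y, -z); pixel columns grow to the right and rows downward; lengths in m; the calibration is good to about 2 mm. A picture is of the moment at which its call begins. camera_params takes no time and is no camera call.
- env.hand_in(): hands the job in; it is judged then, once.
The state is a dict: "clock": time; "joint_pos": joint angles; "qvel": joint speeds; "tau": joint torques, N m; "tcp_pos": TCP position; "orientation": TCP orientation; "wrist_force": force on the tool from outside, world axes, zero at the start; "ft_torque": the same for the moment, N m; "finger_gap": finger opening in m; "grip_force": force on a finger pad.
Only numpy, scipy, OpenCV 4.12 (cv2) and the standard library are available. Lean on these libraries where they do the work, as an engineer would, in place of code of your own. Each camera call takes 0.05 s, during which the arm holds its last target. There are 200 camera calls.

## Working session

There is one attempt and no reset: what is moved stays moved. The work goes in short steps, Python scripts to look and compute and a tool call to move; the robot and the scene stay as the last step left them, time stands still between calls to the robot, and variables do not carry over. Pictures are saved under pics/ and viewed, at most 14 in all, crops included, and the job is handed in when it is done.

Besides the shell and the picture viewer there is one more tool, called after "Emit:" as name(argument=value, ...) on one line, values as JSON. step_arm: Moves the arm, as the interface text tells. Its arguments: {"type":"object","properties":{"moves":{"type":"array"},"grip_force":{"type":"number"}},"required":["moves"]}

```bash
mkdir -p pics
python3 - <<'E'
from workcell import telemetry, imaging
import cv2,numpy as np
np.set_printoptions(precision=4,suppress=True)
for n in("scene","top"):
    cv2.imwrite(f"pics/{n}0.png",imaging.read_camera(n)[:,:,::-1])
    p=imaging.camera_params(n)
    for k in p: print(n,k,np.array(p[k]))
s=telemetry.get_state();print(s)
E
```

```text
scene camera_matrix [[346.5567   0.     258.1233]
 [  0.     346.5567 193.256 ]
 [  0.       0.       1.    ]]
scene D [-0.0126  0.      0.      0.      0.    ]
scene pose [[-0.3252 -0.5914  0.7379  1.2216]
 [ 0.9455 -0.1892  0.265   0.2664]
 [-0.0171  0.7838  0.6207  0.6735]
 [ 0.      0.      0.      1.    ]]
top camera_matrix [[368.7478   0.     250.1166]
 [  0.     368.7478 187.1366]
 [  0.       0.       1.    ]]
top D [-0.0201  0.      0.      0.      0.    ]
top pose [[-0.0008  0.9974 -0.0718  0.4076]
 [-0.9996 -0.0028 -0.0272 -0.0127]
 [-0.0274  0.0717  0.997   1.0456]
 [ 0.      0.      0.      1.    ]]
{'clock': 0.1, 'joint_pos': array([1.1954, 0.3139, 0.0451, 1.3036, 0.    , 1.4312]), 'qvel': array([ 0.0002, -0.002 ,  0.0018, -0.0008, -0.0008, -0.0004]), 'tau': array([  0.0031, -48.1726,  29.9244,   0.0128,  -0.0001,   0.    ]), 'tcp_pos': array([0.1342, 0.5587, 0.2305]), 'orientation': array([-0.0002,  0.1176,  0.9931, -0.0008]), 'wrist_force': array([-0.3535,  0.2002, -0.6453]), 'ft_torque': array([-0.012 ,  0.0275,  0.0137]), 'grip_force': 0.0, 'finger_gap': 0.08549810814088081}
```

View pics/top0.png

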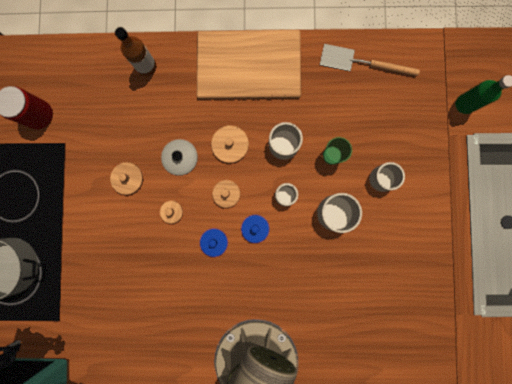

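View pics/scene0.png

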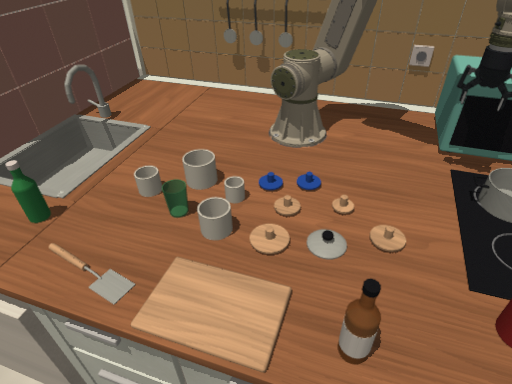

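The top view shows wooden lids at (230,144), (126,179), (226,193) and (171,212), and canisters at (285,141), (287,195), (340,213) and (388,178). Things that could be mistaken for them are the blue lids at (214,242) and (255,229), the steel pan lid at (179,156), and the glass at (336,152). I'll segment in both views and fit the positions.

```bash
cat > h.py <<'E'
import cv2,numpy as np
from workcell import imaging
from scipy.optimize import minimize
def cam(n):
    p=imaging.camera_params(n); return np.array(p["camera_matrix"]),np.array(p["D"]),np.array(p["pose"])
CAM={n:cam(n) for n in("top","scene")}
def proj(n,P):
    K,D,T=CAM[n]; q=(np.atleast_2d(P)-T[:3,3])@T[:3,:3]*[1,-1,-1]
    return cv2.projectPoints(q.reshape(-1,1,3),np.zeros(3),np.zeros(3),K,D)[0].reshape(-1,2)
def ray(n,uv):
    K,D,T=CAM[n]; a=cv2.undistortPoints(np.array([[uv]],float),K,D)[0,0]
    return T[:3,3],T[:3,:3]@np.array([a[0],-a[1],-1])
def onplane(n,uv,z):
    o,d=ray(n,uv); return o+d*(z-o[2])/d[2]
A=np.linspace(0,2*np.pi,48,endpoint=False)
def ring(c,z,r): return np.c_[c[0]+r*np.cos(A),c[1]+r*np.sin(A),np.full(48,c[2]+z)]
S={"small":0,"medium":1,"large":2,"biggest":3}
def parts(kind,i,c):   # convex parts, c = origin
    if kind=="can": return [np.r_[ring(c,0,.03+.007*i),ring(c,.06+.01*i,.03+.007*i)]]
    R=.032+.007*i
    return [np.r_[ring(c,8e-3,R),ring(c,16e-3,R)],np.r_[ring(c,.016,.011),ring(c,.046,.011)]]
def mask(n,kind,i,c):
    m=np.zeros((384*4,512*4),np.uint8)
    for P in parts(kind,i,c):
        cv2.fillConvexPoly(m,cv2.convexHull(((proj(n,P)+.5)*4*16).astype(np.int32)),255,shift=4)
    return cv2.resize(m,(512,384),interpolation=cv2.INTER_AREA)/255.
def seg(im,kind):
    h,s,v=cv2.split(cv2.cvtColor(im,cv2.COLOR_RGB2HSV))
    g=im[:,:,1].astype(int); r=im[:,:,0].astype(int)
    if kind=="can": return ((s<60)).astype(np.uint8)
    return ((g>105)&(r-g>15)&(s>60)).astype(np.uint8)
E
python3 - <<'E'
from h import *
for n,(x0,y0,x1,y1),k in(("top",(95,115,415,260),2.5),("scene",(125,135,415,260),2.7)):
    im=cv2.imread(f"pics/{n}0.png"); rgb=im[:,:,::-1].copy()
    big=cv2.resize(im,None,fx=k,fy=k,interpolation=cv2.INTER_CUBIC)
    for kd,col in(("can",(0,0,255)),("lid",(255,255,0))):
        m=cv2.resize(seg(rgb,kd),None,fx=k,fy=k,interpolation=cv2.INTER_NEAREST)
        cs=cv2.findContours(m,cv2.RETR_EXTERNAL,cv2.CHAIN_APPROX_NONE)[0]
        cv2.drawContours(big,[c for c in cs if cv2.contourArea(c)>300],-1,col,1)
    cv2.imwrite(f"pics/{n}_seg.png",big[int(y0*k):int(y1*k),int(x0*k):int(x1*k)])
E
```

```text
(no output)
```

View pics/top_seg.png

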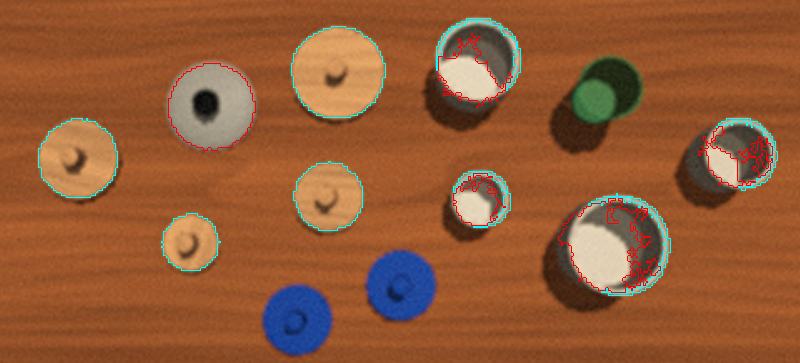

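View pics/scene_seg.png

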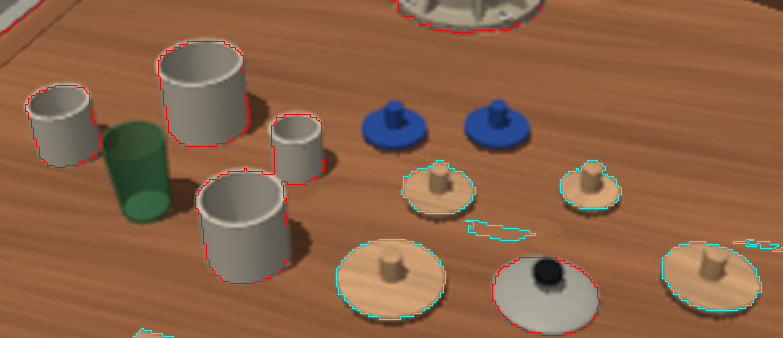

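Segmentation is clean: the lids are found in both views, the canister bodies in the scene view, and the rims in the top view. Next I'll fit the poses and sizes.

```bash
cat >> h.py <<'E'
def blob(m,uv):
    n,l=cv2.connectedComponents(m); y,x=np.mgrid[:384,:512]
    d=np.where(l>0,np.hypot(x-uv[0],y-uv[1]),1e9)
    return (l==l.flat[d.argmin()]).astype(np.uint8)
def hull(m):
    o=np.zeros_like(m); cv2.fillConvexPoly(o,cv2.convexHull(cv2.findNonZero(m)),1); return o
def rimmask(n,i,c):
    m=np.zeros((384*4,512*4),np.uint8)
    cv2.fillConvexPoly(m,cv2.convexHull(((proj(n,ring(c,.06+.01*i,.03+.007*i))+.5)*64).astype(np.int32)),255,shift=4)
    return cv2.resize(m,(512,384),interpolation=cv2.INTER_AREA)/255.
def obs(kind,im,n,uv):
    if kind=="can" and n=="top": return hull(blob(seg(im,"lid"),uv))
    return cv2.morphologyEx(blob(seg(im,kind),uv),cv2.MORPH_CLOSE,np.ones((5,5)))
def fit(kind,i,ims,uvs,c0):
    O={n:obs(kind,ims[n],n,uvs[n]) for n in uvs}
    O={n:cv2.GaussianBlur(O[n].astype(float),(0,0),1.5) for n in O}
    def cost(c):
        return sum(np.abs(cv2.GaussianBlur(rimmask(n,i,c) if kind=="can" and n=="top" else mask(n,kind,i,c),(0,0),1.5)-O[n]).sum() for n in O)
    r=minimize(cost,c0,method="Nelder-Mead",options=dict(initial_simplex=np.array(c0)+np.vstack([np.zeros(3),np.eye(3)*.015]),xatol=2e-4,fatol=.1))
    return r.x,r.fun
E
python3 - <<'E'
from h import *
ims={n:cv2.imread(f"pics/{n}0.png")[:,:,::-1].copy() for n in("top","scene")}
np.set_printoptions(precision=4,suppress=True)
I=[("lid",3,(230,144),(269,239)),("lid",2,(126,179),(388,238)),("lid",1,(226,193),(288,207)),("lid",0,(171,212),(343,206)),
("can",2,(274,150),(216,225)),("can",3,(322,205),(200,175)),("can",0,(277,190),(234,190)),("can",1,(404,178),(148,182))]
for k,i,t,s in I:
    im_t=t
    c0=onplane("top",t,.06 if k=="can" else .012); c0[2]=0
    res={j:fit(k,j,ims,dict(top=t,scene=s),c0) for j in range(max(0,i-1),min(4,i+2))}
    print(k,i,res[i][0],{j:round(res[j][1]) for j in res})
for t,z in(((179,156),.01),((336,152),.05),((214,242),.012),((255,229),.012)): print(t,onplane("top",t,z))
E
```

```text
lid 3 [0.6066 0.0736 0.0038] {2: 438, 3: 143}
lid 2 [0.5095 0.368  0.0046] {1: 345, 2: 173, 3: 642}
lid 1 [0.4659 0.0833 0.0065] {0: 287, 1: 117, 2: 470}
lid 0 [0.4152 0.2381 0.0058] {0: 87, 1: 388}
can 2 [ 0.5779 -0.0967 -0.0288] {1: 1175, 2: 1307, 3: 1984}
can 3 [ 0.3651 -0.251  -0.0359] {2: 1081, 3: 1208}
can 0 [ 0.461  -0.0854 -0.0023] {0: 1289, 1: 1539}
can 1 [ 0.5074 -0.3591 -0.0001] {0: 317, 1: 219, 2: 674}
(179, 156) [0.5717 0.2184 0.01  ]
(336, 152) [ 0.5741 -0.2186  0.05  ]
(214, 242) [0.3288 0.1165 0.012 ]
(255, 229) [0.3649 0.002  0.012 ]
```

```bash
sed -i 's|^    return cv2.morphologyEx(blob(seg(im,kind),uv)|    m=seg(im,kind)\n    if kind=="can": m=cv2.morphologyEx(m,cv2.MORPH_OPEN,cv2.getStructuringElement(2,(11,11)))\n    return cv2.morphologyEx(blob(m,uv)|' h.py
python3 - <<'E'
from h import *
ims={n:cv2.imread(f"pics/{n}0.png")[:,:,::-1].copy() for n in("top","scene")}
np.set_printoptions(precision=4,suppress=True)
I=[("can",2,(274,150),(216,225)),("can",3,(322,205),(200,175)),("can",0,(277,190),(234,190)),("can",1,(404,178),(148,182))]
for k,i,t,s in I:
    b=obs(k,ims["top"],"top",t);print(cv2.boundingRect(b),cv2.boundingRect(obs(k,ims["scene"],"scene",s)))
    M=cv2.moments(b); t2=(M["m10"]/M["m00"],M["m01"]/M["m00"])
    c0=onplane("top",t2,.06+.01*i); print("rim",c0); c0[2]=0
    res={j:fit(k,j,ims,dict(top=t,scene=s),c0) for j in range(max(0,i-1),min(4,i+2))}
    print(k,i,res[i][0],{j:round(res[j][1]) for j in res})
E
```

```text
(273, 149, 1, 1) (197, 177, 47, 63)
rim [ 0.5779 -0.0469  0.08  ]
can 2 [ 0.5779 -0.0968 -0.0288] {1: 1166, 2: 1299, 3: 1429}
(324, 204, 1, 1) (183, 150, 34, 39)
rim [ 0.4322 -0.1772  0.09  ]
can 3 [ 0.3682 -0.2489 -0.0331] {2: 1071, 3: 1203}
(276, 183, 23, 23) (197, 177, 47, 63)
rim [ 0.4615 -0.086   0.06  ]
can 0 [ 0.4611 -0.0856 -0.0025] {0: 1294, 1: 1543}
(381, 162, 25, 29) (135, 166, 27, 31)
rim [ 0.5094 -0.3652  0.07  ]
can 1 [ 0.5077 -0.3591  0.001 ] {0: 320, 1: 228, 2: 683}
```

```bash
python3 - <<'E'
s=open('h.py').read()
a=s.index("def obs"); b=s.index("def fit")
s=s[:a]+'''def obs(kind,im,n,uv):
    m=seg(im,"lid" if n=="top" else kind)
    if kind=="can" and n=="top":
        k,l=cv2.connectedComponents(m); w=l[uv[1]-22:uv[1]+22,uv[0]-22:uv[0]+22]
        return hull((l==1+np.bincount(w[w>0],minlength=k)[1:].argmax()).astype(np.uint8))
    if kind=="can": cv2.line(m,(222,198),(234,203),0,2)
    return cv2.morphologyEx(blob(m,uv),cv2.MORPH_CLOSE,np.ones((3,3)))
'''+s[b:]
open('h.py','w').write(s)
E
python3 - <<'E'
from h import *
ims={n:cv2.imread(f"pics/{n}0.png")[:,:,::-1].copy() for n in("top","scene")}
np.set_printoptions(precision=4,suppress=True)
I=[("can",2,(285,141),(216,225)),("can",3,(340,213),(200,175)),("can",0,(287,195),(234,190)),("can",1,(388,178),(148,182))]
for k,i,t,s in I:
    b=obs(k,ims["top"],"top",t);print(cv2.boundingRect(b),cv2.boundingRect(obs(k,ims["scene"],"scene",s)))
    M=cv2.moments(b); t2=(M["m10"]/M["m00"],M["m01"]/M["m00"])
    c0=onplane("top",t2,.06+.01*i); print("rim",c0); c0[2]=0
    res={j:fit(k,j,ims,dict(top=t,scene=s),c0) for j in range(max(0,i-1),min(4,i+2))}
    print(k,i,res[i][0],{j:round(res[j][1]) for j in res})
E
```

```text
(269, 122, 34, 29) (197, 197, 35, 43)
rim [ 0.614  -0.0824  0.08  ]
can 2 [ 0.6085 -0.0808  0.0009] {1: 398, 2: 270, 3: 865}
(330, 192, 33, 41) (183, 150, 34, 39)
rim [ 0.412  -0.2323  0.09  ]
can 3 [ 0.411  -0.2249 -0.0004] {2: 472, 3: 340}
(276, 183, 23, 23) (225, 177, 20, 26)
rim [ 0.4615 -0.086   0.06  ]
can 0 [ 0.4609 -0.0852 -0.0005] {0: 117, 1: 486}
(381, 162, 25, 29) (134, 166, 28, 31)
rim [ 0.5094 -0.3652  0.07  ]
can 1 [ 0.5075 -0.3587  0.0019] {0: 319, 1: 220, 2: 675}
```

Run:
```python
from h import *
C={("can",2):(.6085,-.0808),("can",3):(.411,-.2249),("can",0):(.4609,-.0852),("can",1):(.5075,-.3587),
("lid",3):(.6066,.0736),("lid",2):(.5095,.368),("lid",1):(.4659,.0833),("lid",0):(.4152,.2381)}
out=[]
for n,(x0,y0,x1,y1),k in(("top",(105,115,405,242),2.6),("scene",(125,140,415,255),2.6)):
    im=cv2.imread(f"pics/{n}0.png")
    big=cv2.resize(im,None,fx=k,fy=k,interpolation=cv2.INTER_CUBIC)
    for (kd,i),c in C.items():
        c=(*c,0)
        rs=[(.06+.01*i,.03+.007*i),(.06+.01*i,.025+.007*i)] if kd=="can" else [(.016,.032+.007*i),(.046,.011)]
        for z,r in rs: cv2.polylines(big,[((proj(n,ring(c,z,r))+.5)*k*16).astype(np.int32)],True,(255,0,255),1,cv2.LINE_AA,4)
    out.append(big[int(y0*k):int(y1*k),int(x0*k):int(x0*k)+754])
cv2.imwrite("pics/ov.png",cv2.resize(np.vstack(out),None,fx=.95,fy=.95))
print(np.vstack(out).shape)
```

```text
(629, 754, 3)
```

View pics/ov.png

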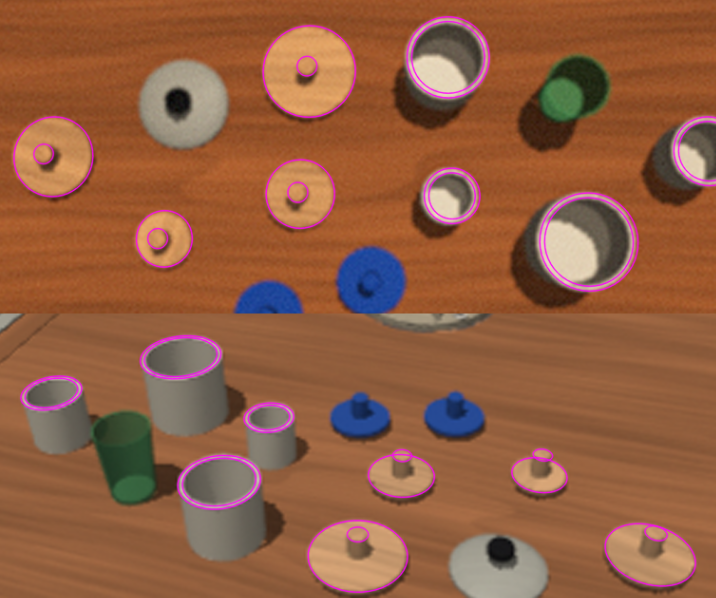

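The overlay confirms the fit. In the first picture the model rims and discs fall on the real rims at (447,58), (450,196), (587,242) and (710,150), and on the wooden discs at (309,72), (52,157), (300,194) and (163,240). I'll start with lid_small, first turning the tool so its axes line up with the world.

Emit:
step_arm(moves=[[[-240,-170,0],[0,0,-0.236],50],[[-240,-170,0],[0,0,-0.236],50],[[-240,-170,0],[0,0,-0.236],50],[[-240,-170,0],[0,0,-0.236],50],[[-240,-170,0],[0,0,-0.236],50],[[-240,-170,0],[0,0,-0.236],50],[[-240,-170,0],[0,0,-0.236],50],[[-240,-170,0],[0,0,-0.236],50]], grip_force=30)

```text
clock: 0.77
tcp_pos: [0.3313, 0.3336, 0.231]
orientation: [0.001, 0.003, 1.0, -0.001]
wrist_force: [0.8, 0.5, -0.3]
finger_gap: 0.0501
grip_force: 0.0
```

Emit:
step_arm(moves=[[[-84,-95,131],[0,0,0],50],[[-84,-95,131],[0,0,0],50],[[-84,-95,131],[0,0,0],50],[[-84,-95,131],[0,0,0],50],[[-84,-95,131],[0,0,0],50],[[-84,-95,131],[0,0,0],50],[[-84,-95,131],[0,0,0],50]])

```text
clock: 1.35
tcp_pos: [0.4113, 0.2424, 0.0996]
orientation: [-0.001, 0.001, 1.0, -0.0]
wrist_force: [0.2, -0.3, -0.0]
finger_gap: 0.05
grip_force: 0.0
```

```bash
cat > st.py <<'E'
from workcell import telemetry
import numpy as np
np.set_printoptions(precision=4,suppress=True)
from scipy.spatial.transform import Rotation as R
s=telemetry.get_state();q=s["orientation"]
print(s["tcp_pos"],s["finger_gap"],s["joint_pos"]);print(R.from_quat(q[[1,2,3,0]]).as_matrix())
E
python3 st.py
```

```text
[0.4113 0.2424 0.0996] 0.04995431242591144 [ 0.3638  0.2137 -0.4255  0.9343  0.0005  0.3651]
[[-1.      0.0013 -0.0027]
 [ 0.0013  1.     -0.0005]
 [ 0.0027 -0.0005 -1.    ]]
```

Emit:
step_arm(moves=[[[-4,-4,20],[0,0,0],50],[[-4,-4,50],[0,0,0],50],[[-4,-4,79],[0,0,0],50],[[-4,-4,79],[0,0,0],50],[[-4,-4,79],[0,0,0],15],[[-4,-4,79],[0,0,0],15],[[-4,-4,79],[0,0,0],15],[[-4,-4,79],[0,0,0],15]])

```text
clock: 2.02
tcp_pos: [0.4175, 0.2399, 0.0234]
orientation: [0.002, -0.0, 1.0, 0.001]
wrist_force: [-0.4, 1.4, 4.5]
finger_gap: 0.0205
grip_force: 30.3
```

```bash
python3 st.py
```

```text
[0.4175 0.2399 0.0234] 0.020458565163373056 [ 0.3542  0.3036 -0.5239  0.7393  0.0004  0.3534]
[[-1.     -0.0008  0.0035]
 [-0.0008  1.      0.0018]
 [-0.0035  0.0018 -1.    ]]
```

Emit:
step_arm(moves=[[[0,0,-20],[0,0,0],15],[[0,0,-50],[0,0,0],15],[[0,0,-85],[0,0,0],15],[[-5,-25,-110],[0,0,0],15],[[-10,-60,-110],[0,0,0],15],[[-15,-100,-110],[0,0,0],15],[[-20,-140,-110],[0,0,0],15],[[-26,-180,-110],[0,0,0],15]])

```text
clock: 2.68
tcp_pos: [0.4425, 0.0574, 0.133]
orientation: [0.002, -0.001, 1.0, -0.0]
wrist_force: [1.0, 0.4, -0.5]
finger_gap: 0.0212
grip_force: 29.8
```

Emit:
step_arm(moves=[[[-5,-35,0],[0,0,0],15],[[-10,-70,0],[0,0,0],15],[[-15,-105,0],[0,0,0],15],[[-19,-130,0],[0,0,0],15],[[-20,-143,0],[0,0,0],15],[[-20,-143,0],[0,0,0],15],[[-20,-143,0],[0,0,0],15]])

```text
clock: 3.27
tcp_pos: [0.4623, -0.0848, 0.1321]
orientation: [0.001, 0.001, 1.0, 0.0]
wrist_force: [-1.5, 0.2, -0.7]
finger_gap: 0.0204
grip_force: 29.8
```

```bash
python3 st.py
python3 - <<'E'
from workcell import imaging
import cv2,numpy as np
a=imaging.read_camera("top")[:,:,::-1];b=imaging.read_camera("scene")[:,:,::-1]
cv2.imwrite("pics/t1.png",a);cv2.imwrite("pics/s1.png",b)
f=lambda i,x,y:cv2.resize(i[y:y+110,x:x+130],None,fx=3,fy=3,interpolation=2)
cv2.imwrite("pics/c1.png",np.hstack([f(a,222,140),f(b,180,110)]))
E
```

```text
[ 0.4623 -0.0848  0.1321] 0.02042419851649517 [-0.3528  0.168  -0.395   1.0066  0.0005 -0.351 ]
[[-1.      0.0018  0.0012]
 [ 0.0018  1.      0.0001]
 [-0.0012  0.0001 -1.    ]]
```

View pics/c1.png

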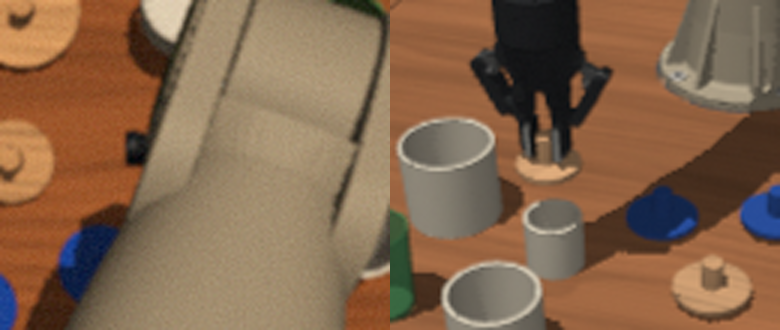

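The lid is held level above can_small, at crop (548,165), which is the scene picture at about (233,165). I'll compare its disc outline with the prediction.

```bash
cat > chk.py <<'E'
# compare the held lid's disc with its prediction in the scene view: python3 chk.py png i x y tcpz
import sys
from h import *
f,i=sys.argv[1],int(sys.argv[2]); x,y,tz=map(float,sys.argv[3:6]); c0=np.array([x,y,tz-.0234])
im=cv2.imread(f)[:,:,::-1].copy(); m=seg(im,"lid")
u=proj("scene",[c0+[0,0,.012]])[0]; b=blob(m,u)
def ext(m): 
    yy,xx=np.nonzero(m>.5); return np.array([xx.min(),xx.max(),yy.max()])
p=mask("scene","lid",i,c0)
print("pred L,R,bottom",ext(p),"seen",ext(b))
# px per 10 mm in x,y
print("per 10mm x,y:",(proj("scene",[c0+[.01,0,.012],c0+[0,.01,.012]])-u).round(1).tolist())
E
python3 chk.py pics/s1.png 0 .4615 -.0845 .132
```

```text
pred L,R,bottom [221 243 172] seen [221 242 170]
per 10mm x,y: [[-1.3, 1.9], [3.2, 0.6]]
```

Emit:
step_arm(moves=[[[0,0,15],[0,0,0],15],[[0,0,30],[0,0,0],15],[[0,0,40],[0,0,0],15],[[0,0,46],[0,0,0],15],[[0,0,50],[0,0,0],15],[[0,0,53],[0,0,0],15],[[0,0,55],[0,0,0],15],[[0,0,55],[0,0,0],15]])

```text
clock: 4.03
tcp_pos: [0.4622, -0.0841, 0.0763]
orientation: [0.0, -0.0, 1.0, 0.0]
wrist_force: [-0.5, -0.3, -0.0]
finger_gap: 0.0208
grip_force: 29.8
```

```bash
cat > look.py <<'E'
# python3 look.py name x0 y0 : save full scene view and 3x crop
import sys,cv2
from workcell import imaging
n,x,y=sys.argv[1],int(sys.argv[2]),int(sys.argv[3])
b=imaging.read_camera("scene")[:,:,::-1]; cv2.imwrite(f"pics/{n}.png",b)
cv2.imwrite(f"pics/{n}c.png",cv2.resize(b[y:y+100,x:x+120],None,fx=4,fy=4,interpolation=2))
E
python3 st.py; python3 look.py s2 175 130; python3 - <<'E'
E
python3 chk.py pics/s2.png 0 .461 -.0853 .0754
```

```text
[ 0.4622 -0.0841  0.0763] 0.020831398447416816 [-0.3512  0.2223 -0.4798  0.8688  0.0001 -0.3516]
[[-1.     -0.0004  0.0001]
 [-0.0004  1.      0.0001]
 [-0.0001  0.0001 -1.    ]]
pred L,R,bottom [223 244 188] seen [188 242 204]
per 10mm x,y: [[-1.3, 1.9], [3.1, 0.6]]
```

View pics/s2c.png

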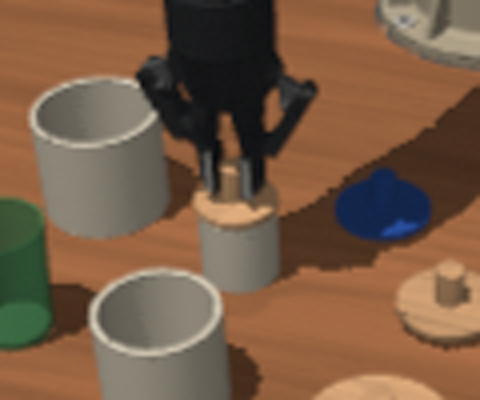

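The lid is at the mouth (crop 235,205), about 2 mm left of centre, with no contact yet. I'll ease it down.

Emit:
step_arm(moves=[[[0,2,0],[0,0,0],15],[[0,2,1],[0,0,0],15],[[0,2,2],[0,0,0],15],[[0,2,3],[0,0,0],15],[[0,2,3],[0,0,0],15]])

```text
clock: 4.5
tcp_pos: [0.4626, -0.0823, 0.0753]
orientation: [0.001, -0.0, 1.0, -0.0]
wrist_force: [-4.9, 1.8, 15.5]
finger_gap: 0.0211
grip_force: 31.4
```

Emit:
step_arm(moves=[[[0,0,-2],[0,0,0],15],[[0,0,-2],[0,0,0],50],[[0,0,-2],[0,0,0],50],[[0,0,-2],[0,0,0],50],[[0,0,-2],[0,0,0],50],[[0,0,-30],[0,0,0],50],[[0,0,-65],[0,0,0],50],[[0,0,-80],[0,0,0],50]])

```text
clock: 5.17
tcp_pos: [0.4632, -0.0826, 0.1562]
orientation: [0.001, -0.0, 1.0, -0.0]
wrist_force: [0.4, 0.0, 0.2]
finger_gap: 0.0502
grip_force: 0.0
```

```bash
python3 st.py; python3 look.py s3 175 130; python3 chk.py pics/s3.png 0 .4615 -.084 .0754
```

```text
[ 0.4632 -0.0826  0.1562] 0.05022085034015197 [-0.3474  0.149  -0.355   1.064   0.0001 -0.3476]
[[-1.     -0.0003  0.0027]
 [-0.0003  1.     -0.0008]
 [-0.0027 -0.0008 -1.    ]]
pred L,R,bottom [223 244 188] seen [188 245 203]
per 10mm x,y: [[-1.3, 1.9], [3.1, 0.6]]
```

View pics/s3c.png

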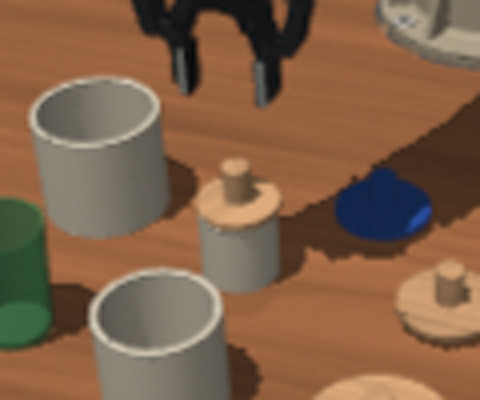

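lid_small is seated level (crop 238,205). Next is lid_medium, the pale wooden one at top-view (226,193), not the blue ones.

Emit:
step_arm(moves=[[[-3,40,0],[0,0,0],50],[[-3,80,0],[0,0,0],50],[[-3,120,10],[0,0,0],50],[[-3,150,40],[0,0,0],50],[[-3,166,60],[0,0,0],50],[[-3,166,80],[0,0,0],50],[[-3,166,80],[0,0,0],50]])

```text
clock: 5.8
tcp_pos: [0.4615, 0.0849, 0.0693]
orientation: [-0.004, -0.001, 1.0, -0.0]
wrist_force: [-1.7, -0.3, -1.2]
finger_gap: 0.0499
grip_force: 0.0
```

```bash
python3 st.py
```

```text
[0.4615 0.0849 0.0693] 0.04988046858793679 [ 0.0107  0.2348 -0.4832  0.8602  0.      0.0079]
[[-1.     -0.0028 -0.0074]
 [-0.0028  1.     -0.0001]
 [ 0.0074 -0.     -1.    ]]
```

Emit:
step_arm(moves=[[[0,-1,0],[0,0,0],50],[[-1,-1,25],[0,0,0],50],[[-1,-1,51],[0,0,0],50],[[-1,-1,51],[0,0,0],50],[[-1,-1,51],[0,0,0],15],[[-1,-1,51],[0,0,0],15],[[-1,-1,51],[0,0,0],15],[[-1,-1,51],[0,0,0],15]])

```text
clock: 6.47
tcp_pos: [0.4677, 0.0825, 0.0241]
orientation: [0.002, 0.0, 1.0, -0.0]
wrist_force: [-0.2, -0.6, 4.3]
finger_gap: 0.0209
grip_force: 29.8
```

Emit:
step_arm(moves=[[[0,0,-20],[0,0,0],15],[[0,0,-50],[0,0,0],15],[[0,0,-85],[0,0,0],15],[[0,-10,-115],[0,0,0],15],[[-5,-40,-132],[0,0,0],15],[[-8,-80,-132],[0,0,0],15],[[-12,-120,-132],[0,0,0],15],[[-16,-160,-132],[0,0,0],15]])

```text
clock: 7.13
tcp_pos: [0.4827, -0.0787, 0.1562]
orientation: [0.002, -0.001, 1.0, -0.0]
wrist_force: [1.3, 1.0, -0.5]
finger_gap: 0.0204
grip_force: 29.6
```

Emit:
step_arm(moves=[[[-4,-40,0],[0,0,0],15],[[-8,-80,0],[0,0,0],15],[[-12,-120,0],[0,0,0],15],[[-15,-160,0],[0,0,0],15],[[-18,-200,0],[0,0,0],15],[[-21,-240,0],[0,0,0],15],[[-23,-270,0],[0,0,0],15],[[-24,-281,0],[0,0,0],15]])

```text
clock: 7.8
tcp_pos: [0.5062, -0.3632, 0.1549]
orientation: [0.001, 0.002, 1.0, -0.001]
wrist_force: [0.2, -0.2, -0.6]
finger_gap: 0.0208
grip_force: 29.7
```

Emit:
step_arm(moves=[[[0,0,10],[0,0,0],15],[[0,0,30],[0,0,0],15],[[0,0,45],[0,0,0],15],[[0,0,52],[0,0,0],15],[[0,0,52],[0,0,0],15],[[0,0,52],[0,0,0],15]])

```text
clock: 8.3
tcp_pos: [0.5061, -0.3568, 0.1023]
orientation: [-0.0, -0.001, 1.0, 0.0]
wrist_force: [-0.0, 0.3, -0.1]
finger_gap: 0.0205
grip_force: 29.7
```

```bash
python3 st.py;  python3 look.py s4 100 125
```

```text
[ 0.5061 -0.3568  0.1023] 0.020511018574269273 [-0.7438  0.462  -0.0556  1.0542  0.0002 -0.7453]
[[-1.     -0.0014 -0.0006]
 [-0.0015  1.      0.0009]
 [ 0.0006  0.0009 -1.    ]]
```

View pics/s4c.png

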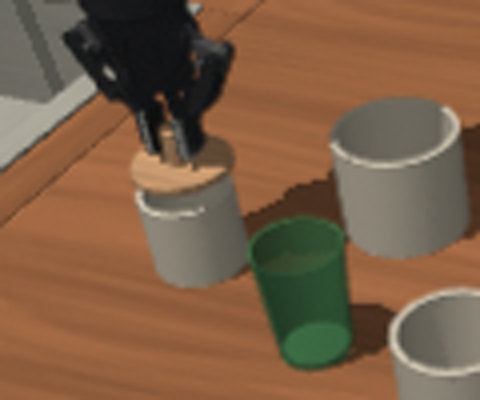

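lid_medium is over can_medium (crop 183,165), about 15 mm above its seat. I'll nudge it and lower.

Emit:
step_arm(moves=[[[-2,-1,3],[0,0,0],15],[[-2,-1,7],[0,0,0],15],[[-2,-1,10],[0,0,0],15],[[-2,-1,13],[0,0,0],15],[[-2,-1,15],[0,0,0],15],[[-2,-1,17],[0,0,0],15],[[-2,-1,18],[0,0,0],15],[[-2,-1,18],[0,0,0],15]])

```text
clock: 9.02
tcp_pos: [0.508, -0.3592, 0.0861]
orientation: [0.0, -0.0, 1.0, -0.0]
wrist_force: [-3.8, 2.8, 11.1]
finger_gap: 0.0202
grip_force: 30.6
```

Emit:
step_arm(moves=[[[0,0,-2],[0,0,0],15],[[0,0,-2],[0,0,0],50],[[0,0,-2],[0,0,0],50],[[0,0,-2],[0,0,0],50],[[0,0,-2],[0,0,0],50],[[0,0,-30],[0,0,0],50],[[0,0,-65],[0,0,0],50],[[0,0,-80],[0,0,0],50]])

```text
clock: 9.68
tcp_pos: [0.5091, -0.36, 0.1677]
orientation: [0.001, -0.0, 1.0, -0.001]
wrist_force: [1.1, -1.0, 0.2]
finger_gap: 0.0499
grip_force: 0.0
```

```bash
python3 look.py s5 100 125
```

```text
(no output)
```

View pics/s5c.png

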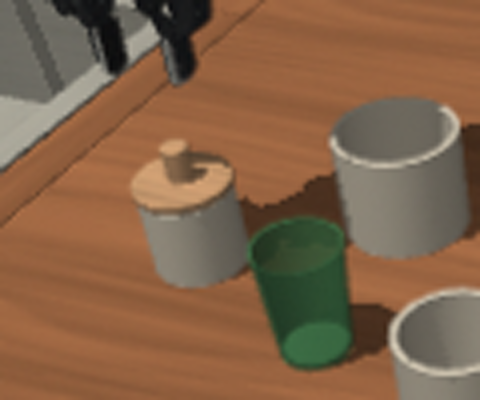

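lid_medium is seated flat (crop 183,185). Next is lid_large at (0.510, 0.368).

Emit:
step_arm(moves=[[[0,40,0],[0,0,0],50],[[0,80,0],[0,0,0],50],[[0,120,0],[0,0,0],50],[[0,160,0],[0,0,0],50],[[0,200,0],[0,0,0],50],[[0,240,0],[0,0,0],50],[[0,280,0],[0,0,0],50],[[0,320,0],[0,0,0],50]])

```text
clock: 10.4
tcp_pos: [0.5076, -0.0374, 0.164]
orientation: [-0.0, 0.0, 1.0, 0.0]
wrist_force: [0.4, -0.1, 0.3]
finger_gap: 0.0501
grip_force: 0.0
```

Emit:
step_arm(moves=[[[0,40,0],[0,0,0],50],[[0,80,0],[0,0,0],50],[[0,120,0],[0,0,0],50],[[0,160,0],[0,0,0],50],[[0,200,0],[0,0,0],50],[[0,240,0],[0,0,0],50],[[0,280,0],[0,0,0],50],[[0,320,0],[0,0,0],50]])

```text
clock: 11.07
tcp_pos: [0.5075, 0.2828, 0.1639]
orientation: [-0.0, -0.0, 1.0, -0.0]
wrist_force: [1.4, -0.0, 0.2]
finger_gap: 0.0497
grip_force: 0.0
```

Emit:
step_arm(moves=[[[0,40,10],[0,0,0],50],[[-1,75,30],[0,0,0],50],[[-1,87,60],[0,0,0],50],[[-1,87,90],[0,0,0],50],[[-1,87,90],[0,0,0],50],[[-1,87,90],[0,0,0],50],[[-1,87,90],[0,0,0],50]])

```text
clock: 11.65
tcp_pos: [0.5095, 0.3676, 0.0754]
orientation: [0.0, 0.0, 1.0, 0.0]
wrist_force: [-0.3, -0.2, -0.5]
finger_gap: 0.0501
grip_force: 0.0
```

```bash
python3 st.py
```

```text
[0.5095 0.3676 0.0754] 0.05011490602441223 [ 0.4973  0.4976 -0.0687  1.0039 -0.      0.4977]
[[-1.      0.0004  0.0005]
 [ 0.0004  1.      0.0003]
 [-0.0005  0.0003 -1.    ]]
```

Emit:
step_arm(moves=[[[0,0,25],[0,0,0],50],[[0,0,45],[0,0,0],50],[[0,0,53],[0,0,0],50],[[0,0,53],[0,0,0],50],[[0,0,53],[0,0,0],15],[[0,0,53],[0,0,0],15],[[0,0,53],[0,0,0],15],[[0,0,53],[0,0,0],15]])

```text
clock: 12.32
tcp_pos: [0.5105, 0.3684, 0.0236]
orientation: [0.002, 0.0, 1.0, 0.001]
wrist_force: [-0.9, -1.2, 7.6]
finger_gap: 0.0209
grip_force: 29.8
```

Emit:
step_arm(moves=[[[0,0,-20],[0,0,0],15],[[0,0,-50],[0,0,0],15],[[0,0,-85],[0,0,0],15],[[-3,-10,-110],[0,0,0],15],[[-10,-40,-120],[0,0,0],15],[[-18,-80,-120],[0,0,0],15],[[-26,-120,-120],[0,0,0],15],[[-34,-160,-120],[0,0,0],15]])

```text
clock: 12.98
tcp_pos: [0.5434, 0.2068, 0.1424]
orientation: [0.001, -0.001, 1.0, 0.0]
wrist_force: [0.7, 0.1, -1.8]
finger_gap: 0.021
grip_force: 29.5
```

Emit:
step_arm(moves=[[[-8,-40,0],[0,0,0],15],[[-17,-80,0],[0,0,0],15],[[-26,-120,0],[0,0,0],15],[[-35,-160,0],[0,0,0],15],[[-44,-200,0],[0,0,0],15],[[-53,-239,0],[0,0,0],15],[[-60,-270,0],[0,0,0],15],[[-65,-288,0],[0,0,0],15]])

```text
clock: 13.65
tcp_pos: [0.6088, -0.0841, 0.1418]
orientation: [0.001, 0.002, 1.0, -0.001]
wrist_force: [-0.3, 0.9, -0.8]
finger_gap: 0.0207
grip_force: 29.5
```

Emit:
step_arm(moves=[[[0,0,5],[0,0,0],15],[[0,0,15],[0,0,0],15],[[0,0,25],[0,0,0],15],[[0,0,30],[0,0,0],15],[[0,0,30],[0,0,0],15],[[0,0,30],[0,0,0],15]])

```text
clock: 14.15
tcp_pos: [0.6073, -0.0787, 0.1105]
orientation: [-0.001, -0.001, 1.0, 0.0]
wrist_force: [0.3, 0.4, -0.2]
finger_gap: 0.021
grip_force: 29.5
```

```bash
python3 st.py
```

```text
[ 0.6073 -0.0787  0.1105] 0.020992423579252184 [-0.26    0.4444 -0.0623  1.066   0.0002 -0.262 ]
[[-1.     -0.002  -0.0017]
 [-0.002   1.      0.0007]
 [ 0.0017  0.0007 -1.    ]]
```

Emit:
step_arm(moves=[[[0,0,3],[0,0,0],15],[[0,0,7],[0,0,0],15],[[0,0,10],[0,0,0],15],[[0,0,13],[0,0,0],15],[[0,0,15],[0,0,0],15],[[0,0,17],[0,0,0],15],[[0,0,18],[0,0,0],15],[[0,0,18],[0,0,0],15]])

```text
clock: 14.82
tcp_pos: [0.608, -0.0802, 0.0955]
orientation: [0.001, -0.0, 1.0, -0.0]
wrist_force: [-5.8, 1.6, 12.4]
finger_gap: 0.021
grip_force: 30.8
```

Contact came at the predicted height (0.0955 m), so I'll release.

Emit:
step_arm(moves=[[[0,0,-2],[0,0,0],15],[[0,0,-2],[0,0,0],50],[[0,0,-2],[0,0,0],50],[[0,0,-2],[0,0,0],50],[[0,0,-2],[0,0,0],50],[[0,0,-20],[0,0,0],50],[[0,0,-45],[0,0,0],50],[[0,0,-60],[0,0,0],50]])

```text
clock: 15.48
tcp_pos: [0.6084, -0.0803, 0.1546]
orientation: [0.0, -0.0, 1.0, -0.0]
wrist_force: [0.5, -0.7, 0.5]
finger_gap: 0.0502
grip_force: 0.0
```

```bash
python3 look.py s6 175 150; python3 st.py
```

```text
[ 0.6101 -0.0807  0.1578] 0.049841432623821215 [-0.2619  0.4151  0.0128  1.1628  0.0001 -0.2621]
[[-1.     -0.0002  0.0055]
 [-0.0002  1.     -0.0013]
 [-0.0055 -0.0013 -1.    ]]
```

View pics/s6c.png

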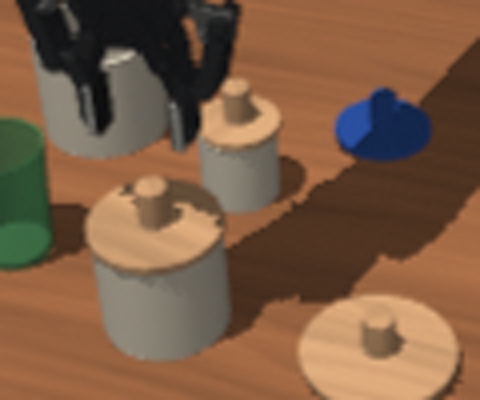

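lid_large is seated (crop 155,225). Last is lid_biggest at (0.607, 0.074).

Emit:
step_arm(moves=[[[1,40,0],[0,0,0],50],[[2,80,0],[0,0,0],50],[[2,120,10],[0,0,0],50],[[2,146,40],[0,0,0],50],[[2,154,70],[0,0,0],50],[[2,154,80],[0,0,0],50],[[2,154,80],[0,0,0],50],[[2,154,80],[0,0,0],50]])

```text
clock: 16.2
tcp_pos: [0.6057, 0.0731, 0.073]
orientation: [-0.001, 0.0, 1.0, -0.0]
wrist_force: [0.7, 0.7, 0.0]
finger_gap: 0.0501
grip_force: 0.0
```

Emit:
step_arm(moves=[[[0,0,25],[0,0,0],50],[[0,0,45],[0,0,0],50],[[0,0,52],[0,0,0],50],[[0,0,52],[0,0,0],50],[[0,0,52],[0,0,0],15],[[0,0,52],[0,0,0],15],[[0,0,52],[0,0,0],15],[[0,0,52],[0,0,0],15]])

```text
clock: 16.87
tcp_pos: [0.6077, 0.0733, 0.0233]
orientation: [0.002, 0.0, 1.0, -0.0]
wrist_force: [-0.5, -2.4, 6.3]
finger_gap: 0.0208
grip_force: 29.8
```

Emit:
step_arm(moves=[[[0,0,-20],[0,0,0],15],[[0,0,-50],[0,0,0],15],[[0,0,-85],[0,0,0],15],[[0,0,-115],[0,0,0],15],[[10,-15,-136],[0,0,0],15],[[32,-48,-136],[0,0,0],15],[[54,-82,-136],[0,0,0],15],[[76,-116,-136],[0,0,0],15]])

```text
clock: 17.53
tcp_pos: [0.5296, -0.0427, 0.1583]
orientation: [0.001, -0.001, 1.0, -0.0]
wrist_force: [-0.3, -1.0, -0.9]
finger_gap: 0.0208
grip_force: 29.6
```

Emit:
step_arm(moves=[[[22,-33,0],[0,0,0],15],[[44,-66,0],[0,0,0],15],[[66,-100,0],[0,0,0],15],[[88,-134,0],[0,0,0],15],[[106,-162,0],[0,0,0],15],[[116,-176,0],[0,0,0],15],[[120,-182,0],[0,0,0],15],[[120,-182,0],[0,0,0],15]])

```text
clock: 18.2
tcp_pos: [0.4095, -0.2253, 0.1576]
orientation: [0.0, 0.001, 1.0, -0.0]
wrist_force: [0.1, 0.5, -1.2]
finger_gap: 0.0208
grip_force: 29.6
```

Emit:
step_arm(moves=[[[0,0,5],[0,0,0],15],[[0,0,15],[0,0,0],15],[[0,0,25],[0,0,0],15],[[0,0,35],[0,0,0],15],[[0,0,35],[0,0,0],15],[[0,0,35],[0,0,0],15]])

```text
clock: 18.7
tcp_pos: [0.4096, -0.223, 0.121]
orientation: [-0.001, -0.001, 1.0, 0.001]
wrist_force: [0.0, -0.7, -0.1]
finger_gap: 0.0211
grip_force: 29.6
```

```bash
python3 look.py s7 150 110; python3 st.py
```

```text
[ 0.41   -0.2235  0.1217] 0.020867139416730723 [-0.6714  0.1735 -0.4163  0.9825  0.0001 -0.6725]
[[-1.     -0.0011 -0.0011]
 [-0.0011  1.      0.001 ]
 [ 0.0011  0.001  -1.    ]]
```

View pics/s7c.png

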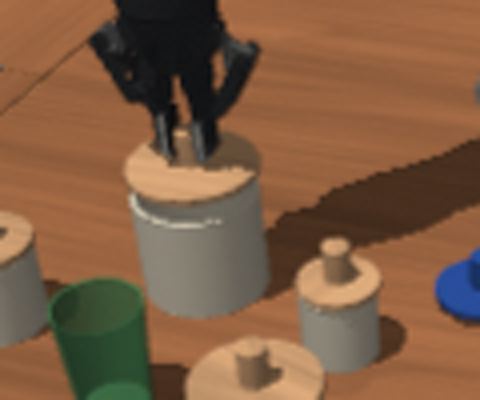

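The lid is centred above can_biggest (crop 193,165), so I'll lower it.

Emit:
step_arm(moves=[[[0,0,3],[0,0,0],15],[[0,0,7],[0,0,0],15],[[0,0,10],[0,0,0],15],[[0,0,13],[0,0,0],15],[[0,0,15],[0,0,0],15],[[0,0,17],[0,0,0],15],[[0,0,18],[0,0,0],15],[[0,0,18],[0,0,0],15]])

```text
clock: 19.42
tcp_pos: [0.41, -0.2242, 0.1053]
orientation: [0.0, -0.0, 1.0, -0.0]
wrist_force: [-3.3, 1.5, 9.2]
finger_gap: 0.021
grip_force: 30.6
```

Emit:
step_arm(moves=[[[0,0,-2],[0,0,0],15],[[0,0,-2],[0,0,0],50],[[0,0,-2],[0,0,0],50],[[0,0,-2],[0,0,0],50],[[0,0,-2],[0,0,0],50],[[0,0,-20],[0,0,0],50],[[0,0,-50],[0,0,0],50],[[0,0,-80],[0,0,0],50]])

```text
clock: 20.08
tcp_pos: [0.4092, -0.2235, 0.1841]
orientation: [-0.001, -0.0, 1.0, 0.001]
wrist_force: [0.8, -0.2, -0.0]
finger_gap: 0.0496
grip_force: 0.0
```

Emit:
step_arm(moves=[[[0,35,-30],[0,0,0],50],[[0,75,-30],[0,0,0],50],[[0,115,-30],[0,0,0],50],[[0,155,-30],[0,0,0],50],[[0,195,-30],[0,0,0],50],[[0,235,-30],[0,0,0],50],[[0,275,-30],[0,0,0],50],[[0,315,-30],[0,0,0],50]])

```text
clock: 20.75
tcp_pos: [0.4096, 0.0926, 0.2144]
orientation: [0.0, 0.0, 1.0, 0.0]
wrist_force: [1.0, -0.2, -0.0]
finger_gap: 0.05
grip_force: 0.0
```

Emit:
step_arm(moves=[[[0,40,0],[0,0,0],50],[[0,80,0],[0,0,0],50],[[0,120,0],[0,0,0],50],[[0,150,0],[0,0,0],50],[[0,160,0],[0,0,0],50],[[0,160,0],[0,0,0],50]])

```text
clock: 21.25
tcp_pos: [0.4097, 0.2529, 0.2139]
orientation: [-0.0, -0.002, 1.0, 0.0]
wrist_force: [0.0, 0.3, 0.5]
finger_gap: 0.0502
grip_force: 0.0
```

```bash
python3 - <<'E'
from h import *
C=[(.4609,-.0852),(.5075,-.3587),(.6085,-.0808),(.411,-.2249)]
out=[]
for n,(x0,y0,w,h) in (("top",(260,110,155,130)),("scene",(120,130,155,130))):
    im=imaging.read_camera(n)[:,:,::-1]; k=2.5
    big=cv2.resize(im,None,fx=k,fy=k,interpolation=2)
    for i,c in enumerate(C):
        c=(*c,.052+.01*i)
        for z,r in((.016,.032+.007*i),(.046,.011)): cv2.polylines(big,[((proj(n,ring(c,z,r))+.5)*k*16).astype(np.int32)],True,(255,0,255),1,cv2.LINE_AA,4)
    out.append(big[int(y0*k):int((y0+h)*k),int(x0*k):int((x0+w)*k)])
cv2.imwrite("pics/end.png",np.hstack(out))
E
python3 st.py
```

```text
[0.4097 0.2504 0.214 ] 0.04976618437463875 [ 0.3815  0.1375 -0.2223  1.212  -0.0005  0.3805]
[[-1.     -0.001  -0.0007]
 [-0.001   1.     -0.0008]
 [ 0.0008 -0.0008 -1.    ]]
```

View pics/end.png

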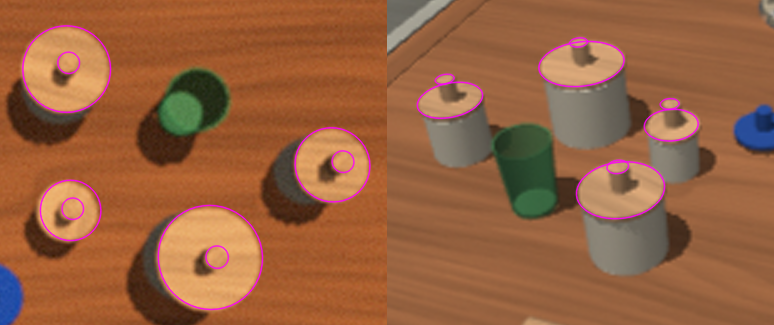

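In both views all four lids match their predicted seated outlines: top at (66,68), (69,210), (209,258), (332,164), with the scene view agreeing. The glass has not moved, so I'm handing in.

```bash
python3 -c "
from workcell import env
print(env.hand_in())"
```

```text
the job is handed in; nothing more can be done
None
```

All four wooden lids are seated on the canisters of their own size, the final pictures from both cameras match the expected seated positions, and the job is handed in at about 21 s; the hand-in gave no verdict.

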